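# Clamp the end board onto a bottle crate

### The arm

A 6-joint arm with a two-finger parallel gripper is mounted at the origin on the work surface. World frame = base frame: x ahead of the robot, y to its left, z up, the work surface at z = 0. Lengths are in m, angles in rad, forces in N, time in s.
With the tool pointing down it reaches from about 0.425 to 0.95 m from the base axis. Payload 3.5 kg.
Tool frame: the origin (TCP) lies between the finger pads; the fingertips stand 14 mm ahead of it and the grasp point (between the pads) lies 5 mm behind it; z points along the fingers, y is the line along which they close (so a half turn about z gives the same grasp; the last joint's range is limited). The gripper opens to 85 mm and grips with 20 to 120 N. Pads are 22 mm wide; open, the fingers measure 114 mm over their backs; the gripper's body (76 mm by 85 mm) begins 54 mm behind the grasp point. The pads swing forward as they close: fully open they stand 13 mm farther back than shut.
Start: joints at [-1.27, 0.286, 1.577, -0, 1.279, -0.15], TCP at [0.294, -0.608, 0.245] pointing down, gripper open.
Joint ranges: [-2.77, 2.77], [-0.9, 2.22], [0.21, 2.48], [-1.53, 4.67], [0.24, 2.81], [-2.84, 2.84]. Speed limits (rad/s): [2.79, 2.79, 3.14, 3.14, 3.14, 3.14].

### API

Orientations are given as a unit quaternion [x, y, z, w].
In Python, from plant import * gives the robot as it stands.
- The arm moves only by the tool step_arm, never from a script. Its argument "commands" is a list of rows, each an object of numbers: "gripper": the gripper's target within -1 to 1 (shut at 1, half-way at 0, fully open at -1); "x", "y", "z": the shift along the tool's x, y, z in mm; "spin": the turn about the tool's z in degrees. A call has exactly 10 rows; each row shifts and turns the commanded pose from where the row before left it, along the tool's axes as they then stand; what a row does not reach is not made up. A row lasts 1/10 s, in which the tool goes at most 50 mm and 8.59 degrees, less where a joint would pass 70% of its speed; a pose out of reach is approached as far as the arm can. A call with a gripper value outside its range is refused whole. The fingers move at their own pace and stop on an object; "force" is the grip in N (left out, the last holds). Time passes only in rows, so rows that do not move let the fingers close, or fill a call up. It gives the time, the measured TCP pose, the force, the opening and the grip force at its end, in the units of the state.
- get_state(): the state, without advancing time (a new reading comes with each control period).
- read_camera(name): name is "scene" or "side" or "wrist"; returns a dict with "color" (384x512x3 uint8, red, green, blue), "z_map" (384x512 float32, m along the optical axis (not along the pixel's ray), 0 where there is no reading), "fx", "fy", "cx", "cy" (pixels), "eye" and "attitude" of the camera in the world; the wrist camera has in their place "mount" (4x4, takes a point from camera to tool coordinates, whose origin is the TCP and whose axes are the flange's). Camera axes: x right, y up, looking along -z (the intrinsics and any distortion apply to the point x, -y, -z); pixel columns grow to the right and rows downward; lengths in m; the calibration is good to about 2 mm. A picture is of the moment at which its call begins: read the wrist's pose just before it.
- sign_off(): hands the job in; it is judged then, once.
The state is a dict: "time": time; "qpos": joint angles; "dq": joint speeds; "joint_efforts": joint torques, N m; "eef_pos": TCP position; "tcp_rot": TCP orientation; "contact_force": force on the tool from outside, world axes, zero at the start; "wrist_torque": the same for the moment, N m; "opening": opening from 0.0 (shut) to 1.0 (fully open); "finger_force": force on a finger pad.
Only numpy, scipy, OpenCV 4.12 (cv2) and the standard library are available. Lean on these libraries where they do the work, as an engineer would, in place of code of your own. Each camera call takes 0.05 s, during which the arm holds its last target. There are 200 camera calls.

### The job

Glue-up on the wooden bottle crate: push the loose end board across the table until its back lies flat and tight against the near end of the crate, standing upright. Then take the two spring clamps off their stand and clip them over the top edges of the board and the crate end together, one near each end of the board, with the pads fully on the wood, and let go. Do not knock over or shift the can, the jug or the jar.

Things in the scene. Friction and masses are not known exactly. Their poses are not given: they have to be found in the camera images.
- crate: shallow half-built wooden bottle crate, fixed to the table: 200 deep (x) x 260 wide (y) x 100 mm high, open top. Origin at the bottom centre of the outer face of its near end wall; x points away from the robot, into the crate; that wall is 10 mm thick (x from 0 to 10 mm), 260 mm wide, its top edge 100 mm high; inside there are corner posts more than 100 mm from the middle
- board: loose wooden end board, 0.3 kg, L-shaped from the side, standing in front of the crate's near end. Board 10 mm thick, 200 wide (y), 100 high; along the foot of its robot side a batten 50 deep, 30 high, full width. Origin at the bottom centre of the board's back face (toward the crate), x points to the crate: board from x -10 to 0 mm, batten from -60 to -10 mm
- rack: clamp stand, fixed: dark upright wooden board 20 mm thick (y), 200 long (x), 100 mm high, on a foot 70 mm wide and 12 mm high; left or right of the crate. Origin at the bottom centre; x along its length
- clamp_a: first steel spring clamp with black grips and pads, 120 mm tall, 30 wide (y), 0.14 kg, astride the stand's top edge, jaws down, handles up. Origin at the centre of its 16 mm thick pivot barrel, which limits how deep an edge can enter; z up to the handles, y along the pivot; jaws open and handles close along x. Either clamp may go to either end
- clamp_a_grip (a point): grip point midway between the handles, 45 mm above the clamp's origin. Handles: flat plates 26 mm wide (y), 6 to 62 mm above the origin, outer faces 50 mm apart at the top and 44 mm here while on the stand; squeezed to their hard stop (about 14 N) parallel and 26 mm apart outside
- clamp_a_pads (a point): midway between the two pads, 46 mm below the clamp's origin. Pads span 34 to 58 mm below the origin, 24 mm wide (y); 20 mm apart on the stand; fully squeezed 33 mm apart at their upper and 43 mm at their lower ends, the jaw arms then reaching 34 mm out from the middle at the bottom
- clamp_b: second, identical steel spring clamp with black grips and pads, 120 mm tall, 30 wide (y), 0.14 kg, astride the stand's top edge, jaws down, handles up. Origin at the centre of its 16 mm thick pivot barrel, which limits how deep an edge can enter; z up to the handles, y along the pivot; jaws open and handles close along x. Either clamp may go to either end
- clamp_b_grip (a point): grip point midway between the handles, 45 mm above the clamp's origin. Handles: flat plates 26 mm wide (y), 6 to 62 mm above the origin, outer faces 50 mm apart at the top and 44 mm here while on the stand; squeezed to their hard stop (about 14 N) parallel and 26 mm apart outside
- clamp_b_pads (a point): midway between the two pads, 46 mm below the clamp's origin. Pads span 34 to 58 mm below the origin, 24 mm wide (y); 20 mm apart on the stand; fully squeezed 33 mm apart at their upper and 43 mm at their lower ends, the jaw arms then reaching 34 mm out from the middle at the bottom
- can: metal can with a paper band, 90 mm across and 115 mm high, on the other side of the crate from the stand; origin at the centre of its underside. Leave alone
- jug: green glass jug with a narrow neck, 100 mm across and 180 mm high, beyond the can, origin at the centre of its underside. Leave alone
- jar: clear jar with a white lid, 76 mm across and 110 mm high, standing inside the crate on its 8 mm floor, origin at the centre of its underside. Leave alone
Mind the look-alikes: they are no part of the job. Leave any blue or orange look-alike of the clamp_b alone.

How it is judged:
On the way, in this order (a step that is already met when the one before it is completed fails the run):
1. the board is pushed flat against the near end of the crate (x of board in the frame of crate above -0.004 m and angle between the x axis of board and the x axis of crate, either way round below 0.04 rad and angle between board's own z axis and vertical below 0.05 rad and height (world z) of board below 0.006 m), for 0.2 s.
2. one clamp grips the board and the crate end together (((contact force between clamp_a and board above 2 N and contact force between clamp_a and crate above 2 N and height (world z) of clamp_a below 0.136 m and angle between clamp_a's own z axis and vertical below 0.3 rad) or (contact force between clamp_b and board above 2 N and contact force between clamp_b and crate above 2 N and height (world z) of clamp_b below 0.136 m and angle between clamp_b's own z axis and vertical below 0.3 rad))), for 0.2 s.
3. both clamps grip the board and the crate end together (contact force between each of clamp_a, clamp_b and board above 2 N and contact force between each of clamp_a, clamp_b and crate above 2 N and height (world z) of each of clamp_a, clamp_b below 0.136 m and angle between each of clamp_a, clamp_b's own z axis and vertical below 0.3 rad), for 0.2 s.
At the end, for the whole second after the job is handed in: Board upright on the table, within 4 mm and 0.04 rad of the crate end. Each clamp grips board and crate end with over 2 N, upright within 0.3 rad, pivot under 36 mm above the top edges; one clamp over 35 mm to each side of the board's middle; all at rest, bystanders unmoved (all of step 1 and all of step 3 and ((y of clamp_a in the frame of board above 0.035 m and y of clamp_b in the frame of board below -0.035 m) or (y of clamp_b in the frame of board above 0.035 m and y of clamp_a in the frame of board below -0.035 m)) and linear speed of each of board, clamp_a, clamp_b below 0.02 m/s); the robot touches nothing.
It fails at once if the can is shifted by more than 30 mm or tipped (distance of can from where it was at the start of the episode above 0.03 m or angle between can's own z axis and vertical above 0.3 rad).
It fails at once if the jug is shifted by more than 30 mm or tipped (distance of jug from where it was at the start of the episode above 0.03 m or angle between jug's own z axis and vertical above 0.3 rad).
It fails at once if the jar is shifted by more than 30 mm or tipped (distance of jar from where it was at the start of the episode above 0.03 m or angle between jar's own z axis and vertical above 0.3 rad).
It also fails if it takes over 64 s, if anything falls off the work surface, if the arm or the gripper's body presses on something with over 40 N, if the wrist force passes 120 N, or if a joint passes its speed limit or range.

## Working session

There is one attempt and no reset: what is moved stays moved. The work goes in short steps, Python scripts to look and compute and a tool call to move; the robot and the scene stay as the last step left them, time stands still between calls to the robot, and variables do not carry over. Pictures are saved under pics/ and viewed, at most 10 in all, crops included, and the job is handed in when it is done.

Besides the shell and the picture viewer there is one more tool, called after "Request:" by a JSON object that holds its "api" and its "payload", one argument or row to a line. step_arm: Moves the arm, as the interface text tells. Its arguments: {"type":"object","properties":{"commands":{"type":"array"},"force":{"type":"number"}},"required":["commands"]}

```bash
mkdir -p pics; cat > h.py <<'E'
from plant import *
import numpy as np, cv2
from scipy.spatial.transform import Rotation as R
def pts(name):
    s=get_state(); c=read_camera(name); z=c["z_map"]
    v,u=np.mgrid[:z.shape[0],:z.shape[1]]
    P=np.stack([(u-c["cx"])/c["fx"]*z,-(v-c["cy"])/c["fy"]*z,-z],-1)
    if "mount" in c:
        M=np.array(c["mount"]); P=P@M[:3,:3].T+M[:3,3]
        P=P@R.from_quat(s["tcp_rot"]).as_matrix().T+s["eef_pos"]
    else:
        A=np.array(c["attitude"]); A=R.from_quat(A).as_matrix() if A.size==4 else A[:3,:3]
        P=P@A.T+np.array(c["eye"])
    P[z<=0]=np.nan
    return c["color"],P,c
E
python3 - <<'E'
from h import *
print(get_state())
for n in ("scene","side"):
    i,P,c=pts(n); cv2.imwrite(f"pics/{n}0.png",i[:,:,::-1]); np.savez(f"{n}0.npz",i=i,P=P)
    print(n,{k:v for k,v in c.items() if k not in("color","z_map")})
a=cv2.imread("pics/scene0.png");b=cv2.imread("pics/side0.png")
cv2.imwrite("pics/both0.png",cv2.resize(np.vstack([a,b]),(400,600)))
E
```

```text
{'time': 0.0, 'qpos': array([-1.27000486e+00,  2.87198993e-01,  1.57816667e+00,  2.90604815e-05,
        1.27861539e+00, -1.50006713e-01]), 'dq': array([ 0.00131095,  0.00026705, -0.00059411, -0.00086559,  0.00094512,
       -0.00192167]), 'joint_efforts': array([-2.24970172e-04, -4.05980158e+01, -2.92626590e+01, -5.90459103e-05,
        5.82291512e-03,  6.25730166e-06]), 'eef_pos': array([ 0.29392875, -0.60695208,  0.24393052]), 'tcp_rot': array([ 9.74705234e-01,  2.23491119e-01, -7.60783979e-05, -1.19185522e-03]), 'contact_force': array([ 0.06468272, -0.16863068, -0.31516516]), 'wrist_torque': array([0.01861223, 0.01738076, 0.03325158]), 'finger_force': 0.0, 'opening': 0.9974167841411381}
scene {'fx': 497.20616706408117, 'fy': 497.20616706408117, 'cx': 257.02671328733356, 'cy': 188.74660428052925, 'eye': array([0.9679978 , 0.48841164, 1.09625288]), 'attitude': array([0.10772642, 0.25069315, 0.87976478, 0.38930951])}
side {'fx': 447.8568372429772, 'fy': 447.8568372429772, 'cx': 257.7875487096574, 'cy': 192.05939304618903, 'eye': array([0.32725398, 1.06332592, 0.77747366]), 'attitude': array([-0.04810885,  0.47418912,  0.87563358, -0.07807724])}
```

View pics/scene0.png

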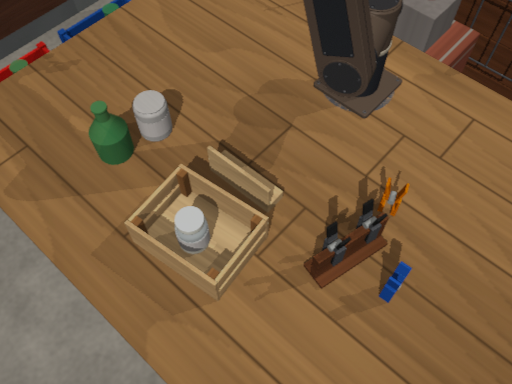

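View pics/side0.png

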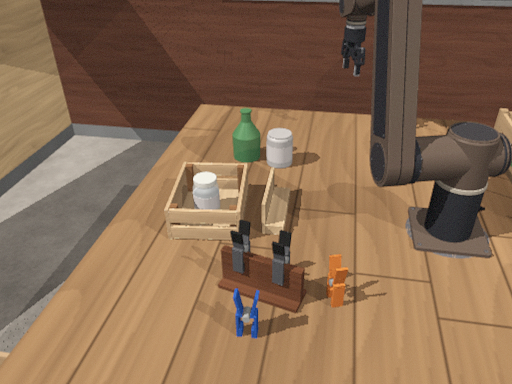

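The scene picture shows the crate at (200,230), the board at (245,175), the jar at (191,228), the can at (152,115) and the jug at (112,138). The rack is at (347,250) and carries two black-gripped clamps at (333,238) and (368,215). An orange look-alike is at (393,197) and a blue one at (397,280), both off the rack. The two black ones on the stand fit the description. The side view agrees, with clamps at (240,245) and (282,258).

```bash
python3 - <<'E'
from h import *
allp=[];cl=[]
for n in ("scene","side"):
    d=np.load(n+"0.npz");P=d["P"].reshape(-1,3);c=d["i"].reshape(-1,3).astype(int)
    ok=np.isfinite(P[:,0])&(P[:,0]>.35)&(P[:,0]<1.1)&(abs(P[:,1])<.55); P=P[ok];c=c[ok]
    t=P[abs(P[:,2])<.01]; print(n,"table z",np.median(t[:,2]))
    m=(abs(P[:,2]-.1)<.006); Q=P[m]
    # clusters on a 4 mm grid
    g=np.zeros((200,300),np.uint8); ij=((Q[:,:2]-[.35,-.55])/.004).astype(int); g[ij[:,0],ij[:,1]]=1
    k,lab=cv2.connectedComponents(cv2.dilate(g,np.ones((3,3))))
    l=lab[ij[:,0],ij[:,1]]
    for j in range(1,k):
        q=Q[l==j]
        if len(q)>25:
            r=cv2.minAreaRect((q[:,:2]*1000).astype(np.float32)); print(n,len(q),np.round(r[0]),np.round(r[1]),round(r[2],1),np.round(np.median(c[m][l==j],0)))
    m=(P[:,2]>.14)&(c.max(1)<110); Q=P[m]
    m=(P[:,2]>.115)&(P[:,2]<.18)&(P[:,1]>.0)
    Q=P[m]; np.save(n+"hi.npy",Q)
    g=np.zeros((200,300),np.uint8); ij=((Q[:,:2]-[.35,-.55])/.004).astype(int); g[ij[:,0],ij[:,1]]=1
    k,lab=cv2.connectedComponents(cv2.dilate(g,np.ones((3,3))));l=lab[ij[:,0],ij[:,1]]
    for j in range(1,k):
        q=Q[l==j]
        if len(q)>25:
            r=cv2.minAreaRect((q[:,:2]*1000).astype(np.float32)); print(n,"hi",len(q),np.round(r[0]),np.round(r[1]),round(r[2],1),q[:,2].max().round(3))
E
```

```text
scene table z 0.0008708286746130778
scene 50 [383. 331.] [21. 23.] 70.9 [90. 52. 30.]
scene 476 [488. 306.] [ 44. 160.] 76.1 [82. 48. 28.]
scene 45 [461. 438.] [ 6. 26.] 3.7 [ 20.  61. 131.]
scene 137 [ 525. -295.] [52. 89.] 62.7 [132. 129. 125.]
scene 361 [505.  -5.] [ 13. 200.] 1.6 [174. 147. 105.]
scene 2065 [671.  24.] [202. 263.] 7.1 [175. 145. 101.]
scene 261 [ 642. -326.] [78. 97.] 72.8 [ 55. 103.  59.]
scene 98 [692.  34.] [37. 69.] 62.0 [148. 152. 147.]
scene hi 425 [422. 322.] [52. 31.] 73.0 0.18
scene hi 40 [455. 438.] [ 8. 26.] 1.4 0.121
scene hi 37 [498. 440.] [ 8. 26.] 3.9 0.121
scene hi 427 [518. 298.] [52. 32.] 72.0 0.18
scene hi 506 [685.  25.] [65. 51.] 0.0 0.125
side table z -0.001315032878825284
side 563 [467. 312.] [ 44. 199.] 77.1 [101.  71.  49.]
side 107 [ 514. -290.] [89. 47.] 2.8 [182. 176. 171.]
side 34 [492. 441.] [27.  7.] 84.7 [ 34.  64. 122.]
side 144 [503.  -1.] [ 10. 200.] 1.6 [223. 194. 154.]
side 800 [669.  26.] [201. 263.] 6.9 [220. 187. 144.]
side 107 [ 635. -315.] [88. 59.] 8.7 [103. 149. 101.]
side 82 [675.  36.] [66. 34.] 25.9 [186. 186. 178.]
side hi 514 [420. 321.] [54. 29.] 75.0 0.178
side hi 27 [453. 437.] [ 6. 27.] 1.7 0.118
side hi 492 [515. 298.] [52. 30.] 76.6 0.177
side hi 154 [685.  25.] [54. 63.] 76.5 0.12
```

Request:
{"api": "step_arm", "payload": {
  "commands": [
    {"gripper": -1,"spin": 6.3},
    {"gripper": -1,"spin": 6.3},
    {"gripper": -1,"spin": 6.3},
    {"gripper": -1,"x": 17,"y": -47},
    {"gripper": -1,"x": 17,"y": -47},
    {"gripper": -1,"x": 17,"y": -47},
    {"gripper": -1,"x": 17,"y": -47},
    {"gripper": -1,"x": 17,"y": -47},
    {"gripper": -1,"x": 17,"y": -47},
    {"gripper": -1,"x": 17,"y": -47}
  ],
  "force": 40
}}

```text
invalid input
```

Request:
{"api": "step_arm", "payload": {
  "commands": [
    {"gripper": -1,"x": 17,"y": -46},
    {"gripper": -1,"x": 17,"y": -46},
    {"gripper": -1,"x": 17,"y": -46},
    {"gripper": -1,"x": 17,"y": -46},
    {"gripper": -1,"x": 17,"y": -46},
    {"gripper": -1,"x": 3,"y": -22,"z": 20},
    {"gripper": -1,"z": 40},
    {"gripper": -1,"z": 40},
    {"gripper": -1},
    {"gripper": -1}
  ]
}}

```text
invalid input
```

```bash
cat >> h.py <<'E'
W=np.array([.5708,.0128]);A=np.radians(7.0)
def crate(p): # world xy -> crate frame
    d=np.asarray(p)[...,:2]-W; return np.stack([d[...,0]*np.cos(A)+d[...,1]*np.sin(A),-d[...,0]*np.sin(A)+d[...,1]*np.cos(A)],-1)
def st():
    s=get_state(); M=R.from_quat(s["tcp_rot"]).as_matrix()
    print("t",round(s["time"],2),"tcp",np.round(s["eef_pos"]*1000,1),"crate",np.round(crate(s["eef_pos"])*1000,1),"yawx %.1f yawy %.1f tilt %.1f"%(np.degrees(np.arctan2(M[1,0],M[0,0])),np.degrees(np.arctan2(M[1,1],M[0,1])),np.degrees(np.arccos(-M[2,2]))),"F",np.round(s["contact_force"],1),"open %.3f ff %.1f"%(s["opening"],s["finger_force"]),"q",np.round(s["qpos"],2))
    return s,M
E
python3 -c "
from h import *
st()"
```

```text
t 0.1 tcp [ 294.  -607.   244.1] crate [-350.3 -581.4] yawx 25.8 yawy -64.2 tilt 0.1 F [ 0.   0.6 -0.5] open 0.997 ff 0.0 q [-1.27  0.29  1.58 -0.    1.28 -0.15]
```

Request:
{"api": "step_arm", "payload": {
  "commands": [
    {"gripper": -1,"x": 0,"y": 0,"z": 0,"spin": 6.3},
    {"gripper": -1,"x": 0,"y": 0,"z": 0,"spin": 6.3},
    {"gripper": -1,"x": 0,"y": 0,"z": 0,"spin": 6.3},
    {"gripper": -1,"x": 17,"y": -47,"z": 0,"spin": 0},
    {"gripper": -1,"x": 17,"y": -47,"z": 0,"spin": 0},
    {"gripper": -1,"x": 17,"y": -47,"z": 0,"spin": 0},
    {"gripper": -1,"x": 17,"y": -47,"z": 0,"spin": 0},
    {"gripper": -1,"x": 17,"y": -47,"z": 0,"spin": 0},
    {"gripper": -1,"x": 17,"y": -47,"z": 0,"spin": 0},
    {"gripper": -1,"x": 17,"y": -47,"z": 0,"spin": 0}
  ],
  "force": 40
}}

```text
time: 1.1
eef_pos: [0.3724, -0.2644, 0.2448]
tcp_rot: [0.998, 0.06, -0.0, -0.0]
contact_force: [0.6, 0.0, 0.4]
opening: 1.001
finger_force: 0.0
```

Request:
{"api": "step_arm", "payload": {
  "commands": [
    {"gripper": -1,"x": 14,"y": -42,"z": 0,"spin": 0},
    {"gripper": -1,"x": 14,"y": -42,"z": 0,"spin": 0},
    {"gripper": -1,"x": 15,"y": -42,"z": 10,"spin": 0},
    {"gripper": -1,"x": 15,"y": -42,"z": 15,"spin": 0},
    {"gripper": -1,"x": 15,"y": -42,"z": 15,"spin": 0},
    {"gripper": -1,"x": 14,"y": -41,"z": 15,"spin": 0},
    {"gripper": -1,"x": 0,"y": 0,"z": 40,"spin": 0},
    {"gripper": -1,"x": 0,"y": 0,"z": 40,"spin": 0},
    {"gripper": -1,"x": 0,"y": 0,"z": 0,"spin": 0},
    {"gripper": -1,"x": 0,"y": 0,"z": 0,"spin": 0}
  ]
}}

```text
time: 2.1
eef_pos: [0.4282, -0.0068, 0.1102]
tcp_rot: [0.998, 0.06, -0.001, -0.0]
contact_force: [-0.1, 0.2, 0.7]
opening: 0.998
finger_force: 0.0
```

```bash
python3 - <<'E'
from h import *
st()
i,P,c=pts("wrist"); cv2.imwrite("pics/w1.png",i[:,:,::-1])
print(c["mount"])
E
```

```text
t 2.1 tcp [428.2  -6.8 110.2] crate [-143.9   -2.1] yawx 6.9 yawy -83.1 tilt 0.1 F [-0.1  0.2  0.7] open 0.998 ff 0.0 q [-0.25 -0.11  2.27  0.    0.98  1.2 ]
[[ 8.08767185e-04  9.59904187e-01  2.80327125e-01  7.21856858e-02]
 [ 9.99999555e-01 -9.12402784e-04  2.39193506e-04 -1.07038938e-03]
 [ 4.85374097e-04  2.80326806e-01 -9.59904498e-01 -1.28823403e-01]
 [ 0.00000000e+00  0.00000000e+00  0.00000000e+00  1.00000000e+00]]
```

View pics/w1.png

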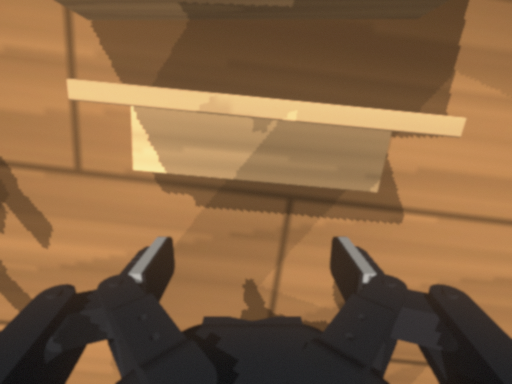

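The wrist picture shows the board's top edge from (68,90) to (465,127), with the batten front edge at rows 170–190. Both fingers, at (150,265) and (352,265), are behind it and roughly centred. Descending and pushing.

Request:
{"api": "step_arm", "payload": {
  "commands": [
    {"gripper": -1,"x": 0,"y": 0,"z": 30,"spin": 0},
    {"gripper": -1,"x": 0,"y": 0,"z": 30,"spin": 0},
    {"gripper": -1,"x": 0,"y": 0,"z": 28,"spin": 0},
    {"gripper": -1,"x": 0,"y": 0,"z": 0,"spin": 0},
    {"gripper": -1,"x": 6,"y": 3,"z": 0,"spin": 0},
    {"gripper": -1,"x": 6,"y": 0,"z": 0,"spin": 0},
    {"gripper": -1,"x": 6,"y": 0,"z": 0,"spin": 0},
    {"gripper": -1,"x": 6,"y": 0,"z": 0,"spin": 0},
    {"gripper": -1,"x": 6,"y": 0,"z": 0,"spin": 0},
    {"gripper": -1,"x": 6,"y": 0,"z": 0,"spin": 0}
  ]
}}

```text
time: 3.15
eef_pos: [0.4652, -0.0054, 0.0226]
tcp_rot: [0.998, 0.061, -0.0, -0.0]
contact_force: [-3.2, -0.7, 2.8]
opening: 1.001
finger_force: 1.8
```

```bash
python3 - <<'E'
from h import *
st()
E
```

```text
t 3.15 tcp [465.2  -5.4  22.6] crate [-107.    -5.2] yawx 6.9 yawy -83.1 tilt 0.0 F [-3.2 -0.7  2.8] open 1.001 ff 1.8 q [-0.23  0.15  2.21 -0.    0.78  1.22]
```

Request:
{"api": "step_arm", "payload": {
  "commands": [
    {"gripper": -1,"x": 5,"y": 0,"z": 0,"spin": 0},
    {"gripper": -1,"x": 5,"y": 0,"z": 0,"spin": 0},
    {"gripper": -1,"x": 5,"y": 0,"z": 0,"spin": 0},
    {"gripper": -1,"x": 5,"y": 0,"z": 0,"spin": 0},
    {"gripper": -1,"x": 4,"y": 0,"z": 0,"spin": 0},
    {"gripper": -1,"x": 3,"y": 0,"z": 0,"spin": 0},
    {"gripper": -1,"x": 2,"y": 0,"z": 0,"spin": 0},
    {"gripper": -1,"x": 2,"y": 0,"z": 0,"spin": 0},
    {"gripper": -1,"x": 1,"y": 0,"z": 0,"spin": 0},
    {"gripper": -1,"x": 1,"y": 0,"z": 0,"spin": 0}
  ]
}}

```text
time: 4.15
eef_pos: [0.4975, -0.0016, 0.0223]
tcp_rot: [0.998, 0.06, -0.0, -0.0]
contact_force: [-2.2, -1.2, 1.4]
opening: 0.999
finger_force: 1.3
```

```bash
python3 - <<'E'
from h import *
st()
i,P,c=pts("wrist"); cv2.imwrite("pics/w2.png",i[:,:,::-1])
Q=crate(P); m=(abs(P[...,2]-.1)<.008)
for y in (-.09,-.06,-.03,0,.03,.06,.09):
    k=m&(abs(Q[...,1]-y)<.004); x=Q[...,0][k]
    print(y,k.sum(),np.round(np.percentile(x,[0,5,95,100])*1000,1) if k.sum() else "")
E
```

```text
t 4.15 tcp [497.5  -1.6  22.3] crate [-74.5  -5.3] yawx 6.9 yawy -83.1 tilt 0.0 F [-2.2 -1.2  1.4] open 0.999 ff 1.3 q [-0.21  0.21  2.14 -0.    0.79  1.24]
-0.09 0 
-0.06 1177 [-77.7 -73.1 -61.    0.7]
-0.03 2875 [-63.7 -60.7  -4.6   0.8]
0 2694 [-64.3 -63.2  -5.1   0.8]
0.03 1793 [-65.1 -60.6  -2.7   0.6]
0.06 625 [-76.5 -65.8 -60.7 -60. ]
0.09 0
```

View pics/w2.png

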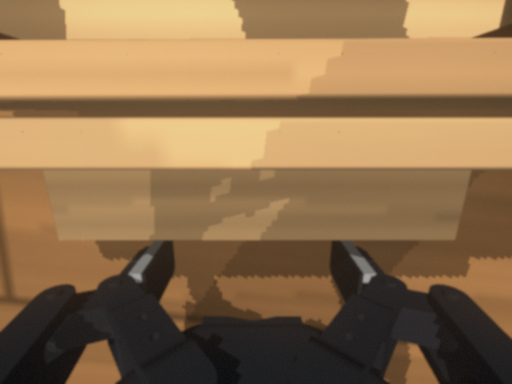

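The board (rows 117–168) is parallel to the crate wall (rows 38–97). About 4 mm of gap is left (rows 97–117).

Request:
{"api": "step_arm", "payload": {
  "commands": [
    {"gripper": -1,"x": 1,"y": 0,"z": 0,"spin": 0},
    {"gripper": -1,"x": 1,"y": 0,"z": 0,"spin": 0},
    {"gripper": -1,"x": 0.6,"y": 0,"z": 0,"spin": 0},
    {"gripper": -1,"x": 0.6,"y": 0,"z": 0,"spin": 0},
    {"gripper": -1,"x": 0.4,"y": 0,"z": 0,"spin": 0},
    {"gripper": -1,"x": 0.4,"y": 0,"z": 0,"spin": 0},
    {"gripper": -1,"x": 0,"y": 0,"z": 0,"spin": 0},
    {"gripper": -1,"x": 0,"y": 0,"z": 0,"spin": 0},
    {"gripper": -1,"x": 0,"y": 0,"z": 0,"spin": 0},
    {"gripper": -1,"x": 0,"y": 0,"z": 0,"spin": 0}
  ]
}}

```text
time: 5.2
eef_pos: [0.5004, -0.0013, 0.0222]
tcp_rot: [0.998, 0.061, -0.001, 0.0]
contact_force: [-6.1, -2.0, 4.0]
opening: 1.0
finger_force: 3.1
```

```bash
cat > gap.py <<'E'
from h import *
st()
i,P,c=pts("wrist"); g=cv2.cvtColor(i,cv2.COLOR_RGB2GRAY).astype(int)
for u in (100,180,256,330,420): print(u,list(g[30:180:4,u]))
E
python3 gap.py
```

```text
t 5.2 tcp [500.4  -1.3  22.2] crate [-71.6  -5.4] yawx 7.0 yawy -83.0 tilt 0.2 F [-6.1 -2.   4. ] open 1.000 ff 3.1 q [-0.21  0.22  2.13 -0.    0.8   1.24]
100 [np.int64(189), np.int64(186), np.int64(184), np.int64(182), np.int64(180), np.int64(179), np.int64(177), np.int64(172), np.int64(176), np.int64(180), np.int64(181), np.int64(181), np.int64(180), np.int64(179), np.int64(175), np.int64(173), np.int64(172), np.int64(174), np.int64(177), np.int64(180), np.int64(181), np.int64(151), np.int64(107), np.int64(175), np.int64(177), np.int64(176), np.int64(178), np.int64(177), np.int64(177), np.int64(177), np.int64(177), np.int64(176), np.int64(176), np.int64(175), np.int64(173), np.int64(124), np.int64(126), np.int64(125)]
180 [np.int64(191), np.int64(189), np.int64(187), np.int64(185), np.int64(183), np.int64(181), np.int64(181), np.int64(174), np.int64(176), np.int64(179), np.int64(179), np.int64(180), np.int64(181), np.int64(178), np.int64(175), np.int64(172), np.int64(171), np.int64(173), np.int64(177), np.int64(180), np.int64(181), np.int64(148), np.int64(114), np.int64(193), np.i
[... 1230 characters left out ...]
173), np.int64(174), np.int64(172), np.int64(173), np.int64(171), np.int64(169), np.int64(108), np.int64(107), np.int64(105)]
420 [np.int64(189), np.int64(187), np.int64(184), np.int64(183), np.int64(183), np.int64(182), np.int64(177), np.int64(161), np.int64(159), np.int64(158), np.int64(158), np.int64(159), np.int64(160), np.int64(159), np.int64(162), np.int64(163), np.int64(161), np.int64(161), np.int64(158), np.int64(156), np.int64(155), np.int64(111), np.int64(108), np.int64(183), np.int64(177), np.int64(176), np.int64(176), np.int64(175), np.int64(174), np.int64(173), np.int64(171), np.int64(171), np.int64(170), np.int64(171), np.int64(167), np.int64(107), np.int64(109), np.int64(106)]
```

Request:
{"api": "step_arm", "payload": {
  "commands": [
    {"gripper": -1,"x": 0.5,"y": 0,"z": 0,"spin": 0},
    {"gripper": -1,"x": 0.5,"y": 0,"z": 0,"spin": 0},
    {"gripper": -1,"x": 0.5,"y": 0,"z": 0,"spin": 0},
    {"gripper": -1,"x": 0.3,"y": 0,"z": 0,"spin": 0},
    {"gripper": -1,"x": 0.2,"y": 0,"z": 0,"spin": 0},
    {"gripper": -1,"x": 0.2,"y": 0,"z": 0,"spin": 0},
    {"gripper": -1,"x": 0,"y": 0,"z": 0,"spin": 0},
    {"gripper": -1,"x": 0,"y": 0,"z": 0,"spin": 0},
    {"gripper": -1,"x": 0,"y": 0,"z": 0,"spin": 0},
    {"gripper": -1,"x": 0,"y": 0,"z": 0,"spin": 0}
  ]
}}

```text
time: 6.25
eef_pos: [0.5007, -0.0013, 0.0222]
tcp_rot: [0.998, 0.062, -0.004, 0.0]
contact_force: [-11.9, -4.9, 9.6]
opening: 0.996
finger_force: 6.3
```

```bash
sed -i 's/(100,180,256,330,420): print(u,list(g\[30:180:4,u\]))/(100,256,420): print(u,*g[100:130:2,u])/' gap.py; python3 gap.py
```

```text
t 6.25 tcp [500.7  -1.3  22.2] crate [-71.3  -5.4] yawx 7.1 yawy -82.9 tilt 0.5 F [-11.9  -4.9   9.6] open 0.996 ff 6.3 q [-0.2   0.22  2.12 -0.    0.81  1.25]
100 171 171 173 176 176 177 178 179 173 147 118 132 168 175 175
256 169 169 171 173 173 175 176 176 168 141 116 148 187 192 194
420 160 159 158 158 157 154 155 153 142 113 98 149 181 178 174
```

Request:
{"api": "step_arm", "payload": {
  "commands": [
    {"gripper": -1,"x": -20,"y": 0,"z": 0,"spin": 0},
    {"gripper": -1,"x": 0,"y": 0,"z": -45,"spin": 0},
    {"gripper": -1,"x": 0,"y": 0,"z": -45,"spin": 0},
    {"gripper": -1,"x": 0,"y": 0,"z": -45,"spin": 0},
    {"gripper": -1,"x": 0,"y": 0,"z": -45,"spin": 0},
    {"gripper": -1,"x": 0,"y": 0,"z": -45,"spin": 0},
    {"gripper": -1,"x": 0,"y": 0,"z": 0,"spin": -8.5},
    {"gripper": -1,"x": 0,"y": 0,"z": 0,"spin": -8.5},
    {"gripper": -1,"x": 0,"y": 0,"z": 0,"spin": -8.5},
    {"gripper": -1,"x": 0,"y": 0,"z": 0,"spin": -8.5}
  ]
}}

```text
time: 7.3
eef_pos: [0.4849, -0.0033, 0.2482]
tcp_rot: [0.936, 0.352, 0.002, 0.001]
contact_force: [0.0, -0.3, 0.5]
opening: 1.001
finger_force: 0.0
```

Request:
{"api": "step_arm", "payload": {
  "commands": [
    {"gripper": -1,"x": 0,"y": 0,"z": 0,"spin": -8.5},
    {"gripper": -1,"x": 0,"y": 0,"z": 0,"spin": -8.5},
    {"gripper": -1,"x": 0,"y": 0,"z": 0,"spin": -8.5},
    {"gripper": -1,"x": 0,"y": 0,"z": 0,"spin": -8.5},
    {"gripper": -1,"x": 0,"y": 0,"z": 0,"spin": -8.5},
    {"gripper": -1,"x": 0,"y": 0,"z": 0,"spin": -8.5},
    {"gripper": -1,"x": 0,"y": 0,"z": 0,"spin": -8.5},
    {"gripper": -1,"x": 0,"y": 0,"z": 0,"spin": -8.5},
    {"gripper": -1,"x": 0,"y": 0,"z": 0,"spin": -8.5},
    {"gripper": -1,"x": 0,"y": 0,"z": 0,"spin": -8.5}
  ]
}}

```text
time: 8.3
eef_pos: [0.4849, -0.0032, 0.248]
tcp_rot: [0.452, 0.892, 0.001, 0.002]
contact_force: [-0.2, -0.1, 0.6]
opening: 0.996
finger_force: 0.0
```

Request:
{"api": "step_arm", "payload": {
  "commands": [
    {"gripper": -1,"x": 0,"y": 0,"z": 0,"spin": -8.5},
    {"gripper": -1,"x": 0,"y": 0,"z": 0,"spin": -8.5},
    {"gripper": -1,"x": 0,"y": 0,"z": 0,"spin": -8.5},
    {"gripper": -1,"x": 0,"y": 0,"z": 0,"spin": -8.5},
    {"gripper": -1,"x": 0,"y": 0,"z": 0,"spin": -5},
    {"gripper": -1,"x": 7.5,"y": 49,"z": -5,"spin": 0},
    {"gripper": -1,"x": 7.5,"y": 49,"z": -5,"spin": 0},
    {"gripper": -1,"x": 7.5,"y": 49,"z": -5,"spin": 0},
    {"gripper": -1,"x": 7.5,"y": 49,"z": -5,"spin": 0},
    {"gripper": -1,"x": 7.5,"y": 49,"z": -5,"spin": 0}
  ]
}}

```text
time: 9.3
eef_pos: [0.5121, 0.2456, 0.2734]
tcp_rot: [0.131, 0.991, 0.001, 0.002]
contact_force: [1.3, -0.5, 0.9]
opening: 1.003
finger_force: 0.0
```

```bash
python3 - <<'E'
from h import *
st()
E
```

```text
t 9.3 tcp [512.1 245.6 273.4] crate [-29.8 238.2] yawx 164.9 yawy 74.9 tilt 0.3 F [ 1.3 -0.5  0.9] open 1.003 ff 0.0 q [ 0.27  0.03  1.82  0.    1.29 -1.04]
```

Request:
{"api": "step_arm", "payload": {
  "commands": [
    {"gripper": -1,"x": 5,"y": 26,"z": -10,"spin": 0},
    {"gripper": -1,"x": 5,"y": 25,"z": -10,"spin": 0},
    {"gripper": -1,"x": 0,"y": 0,"z": 0,"spin": 0},
    {"gripper": -1,"x": 0,"y": 0,"z": 0,"spin": 0},
    {"gripper": -1,"x": 0,"y": 0,"z": 0,"spin": 0},
    {"gripper": -1,"x": 0,"y": 0,"z": 0,"spin": 0},
    {"gripper": -1,"x": 0,"y": 0,"z": 0,"spin": 0},
    {"gripper": -1,"x": 0,"y": 0,"z": 0,"spin": 0},
    {"gripper": -1,"x": 0,"y": 0,"z": 0,"spin": 0},
    {"gripper": -1,"x": 0,"y": 0,"z": 0,"spin": 0}
  ]
}}

```text
time: 10.3
eef_pos: [0.5149, 0.2948, 0.2923]
tcp_rot: [0.131, 0.991, 0.0, -0.0]
contact_force: [0.5, -0.1, -0.2]
opening: 1.0
finger_force: 0.0
```

```bash
cat > clamps.py <<'E'
from h import *
import sys
s,M=st()
i,P,c=pts("wrist"); cv2.imwrite(f"pics/{sys.argv[1]}.png",i[:,:,::-1])
m=(P[...,2]>.15)&(P[...,2]<.19)&(i.max(-1)<120)
k,lab,stt,cen=cv2.connectedComponentsWithStats(cv2.morphologyEx(m.astype(np.uint8),cv2.MORPH_CLOSE,np.ones((3,3))))
for j in range(1,k):
    q=P[(lab==j)&m]
    if stt[j,4]<60: continue
    t=q[q[:,2]>np.percentile(q[:,2],95)-.004]
    r=cv2.minAreaRect((t[:,:2]*1000).astype(np.float32)); print("px",cen[j].round(),"n",len(q),"top rect",np.round(r[0],1),np.round(r[1],1),round(r[2],1),"ztop",np.percentile(q[:,2],95).round(4))
E
python3 clamps.py w3
```

```text
t 10.3 tcp [514.9 294.8 292.3] crate [-21.1 286.7] yawx 164.9 yawy 74.9 tilt 0.0 F [ 0.5 -0.1 -0.2] open 1.000 ff 0.0 q [ 0.35  0.07  1.73  0.    1.33 -0.96]
px [229.  84.] n 490 top rect [415.5 300.1] [ 7.2 25.9] 76.4 ztop 0.1774
px [273.  84.] n 484 top rect [426.  341.8] [ 6.8 25.6] 76.6 ztop 0.1775
px [273. 189.] n 359 top rect [521.1 318.5] [ 6.8 25.9] 76.3 ztop 0.1761
px [234. 189.] n 348 top rect [510.8 276.8] [ 6.2 26.1] 77.0 ztop 0.1762
```

View pics/w3.png

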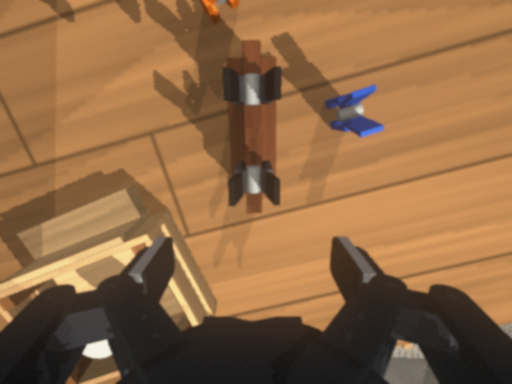

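Candidates: two black-gripped clamps on the stand at px (253,85) and (254,188), a blue look-alike at (355,112) and an orange one at (215,5), both standing off the rack. The black ones fit. I'll confirm the near-image one at (254,188) in a crop.

```bash
python3 -c "
import cv2
a=cv2.imread('pics/w3.png')[30:220,180:400]; cv2.imwrite('pics/w3c.png',cv2.resize(a,None,fx=3,fy=3))"
```

```text
(no output)
```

View pics/w3c.png

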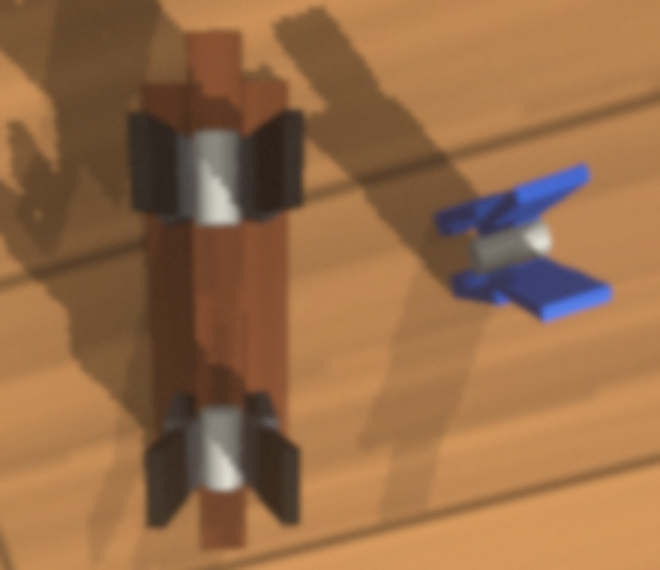

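The crop shows two steel clamps with black grips astride the stand, at crop px (215,175) and (222,450). The blue one at (520,245) is off it. I'm going for the lower black clamp.

Request:
{"api": "step_arm", "payload": {
  "commands": [
    {"gripper": -1,"x": 0,"y": 3,"z": 30,"spin": -1.2},
    {"gripper": -1,"x": 0,"y": 0,"z": 35,"spin": 0},
    {"gripper": -1,"x": 0,"y": 0,"z": 35,"spin": 0},
    {"gripper": -1,"x": 0,"y": 0,"z": 25,"spin": 0},
    {"gripper": -1,"x": 0,"y": 0,"z": 15,"spin": 0},
    {"gripper": -1,"x": 0,"y": 0,"z": 0,"spin": 0},
    {"gripper": 1,"x": 0,"y": 0,"z": 0,"spin": 0},
    {"gripper": 1,"x": 0,"y": 0,"z": 0,"spin": 0},
    {"gripper": 1,"x": 0,"y": 0,"z": 0,"spin": 0},
    {"gripper": 1,"x": 0,"y": 0,"z": 0,"spin": 0}
  ],
  "force": 35
}}

```text
time: 11.35
eef_pos: [0.5161, 0.298, 0.1533]
tcp_rot: [0.121, 0.993, 0.0, 0.001]
contact_force: [-0.3, -1.0, -1.1]
opening: 0.331
finger_force: 12.4
```

Request:
{"api": "step_arm", "payload": {
  "commands": [
    {"gripper": 1,"x": 0,"y": 0,"z": 0,"spin": 0},
    {"gripper": 1,"x": 0,"y": 0,"z": 0,"spin": 0},
    {"gripper": 1,"x": 0,"y": 0,"z": 0,"spin": 0},
    {"gripper": 1,"x": 0,"y": 0,"z": 0,"spin": 0},
    {"gripper": 1,"x": 0,"y": 0,"z": 0,"spin": 0},
    {"gripper": 1,"x": 0,"y": 0,"z": 0,"spin": 0},
    {"gripper": 1,"x": 0,"y": 0,"z": 0,"spin": 0},
    {"gripper": 1,"x": 0,"y": 0,"z": 0,"spin": 0},
    {"gripper": 1,"x": 0,"y": 0,"z": 0,"spin": 0},
    {"gripper": 1,"x": 0,"y": 0,"z": 0,"spin": 0}
  ]
}}

```text
time: 12.35
eef_pos: [0.5162, 0.2978, 0.1535]
tcp_rot: [0.121, 0.993, 0.0, 0.001]
contact_force: [-0.4, -1.9, 5.8]
opening: 0.284
finger_force: 35.5
```

```bash
python3 - <<'E'
from h import *
st()
E
```

```text
t 12.35 tcp [516.2 297.8 153.5] crate [-19.4 289.5] yawx 166.1 yawy 76.1 tilt 0.1 F [-0.4 -1.9  5.8] open 0.284 ff 35.5 q [ 0.35  0.21  1.85 -0.    1.08 -0.98]
```

Request:
{"api": "step_arm", "payload": {
  "commands": [
    {"gripper": 1,"x": 0,"y": 0,"z": -10,"spin": 0},
    {"gripper": 1,"x": 0,"y": 0,"z": -20,"spin": 0},
    {"gripper": 1,"x": 0,"y": 0,"z": -30,"spin": 0},
    {"gripper": 1,"x": 0,"y": 0,"z": -30,"spin": 0},
    {"gripper": 1,"x": 0,"y": 0,"z": 0,"spin": 8},
    {"gripper": 1,"x": 0,"y": 0,"z": 0,"spin": 8},
    {"gripper": 1,"x": 0,"y": 0,"z": 0,"spin": 8},
    {"gripper": 1,"x": 0,"y": 0,"z": 0,"spin": 8},
    {"gripper": 1,"x": 0,"y": 0,"z": 0,"spin": 8},
    {"gripper": 1,"x": 0,"y": 0,"z": 0,"spin": 8}
  ]
}}

```text
time: 13.35
eef_pos: [0.5151, 0.298, 0.2416]
tcp_rot: [0.517, 0.856, -0.0, -0.001]
contact_force: [0.8, 0.2, -0.9]
opening: 0.287
finger_force: 34.6
```

Request:
{"api": "step_arm", "payload": {
  "commands": [
    {"gripper": 1,"x": 0,"y": 0,"z": 0,"spin": 8},
    {"gripper": 1,"x": 0,"y": 0,"z": 0,"spin": 8},
    {"gripper": 1,"x": 0,"y": 0,"z": 0,"spin": 5},
    {"gripper": 1,"x": -40,"y": 3,"z": 0,"spin": 0},
    {"gripper": 1,"x": -40,"y": 3,"z": 0,"spin": 0},
    {"gripper": 1,"x": -40,"y": 3,"z": 0,"spin": 0},
    {"gripper": 1,"x": -40,"y": 3,"z": 0,"spin": 0},
    {"gripper": 1,"x": -40,"y": 4,"z": 0,"spin": 0},
    {"gripper": 1,"x": -34,"y": 3,"z": 0,"spin": 0},
    {"gripper": 1,"x": 0,"y": 0,"z": 0,"spin": 0}
  ]
}}

```text
time: 14.35
eef_pos: [0.564, 0.0646, 0.2418]
tcp_rot: [0.664, 0.748, -0.0, 0.0]
contact_force: [0.2, 1.2, -0.9]
opening: 0.285
finger_force: 34.6
```

```bash
python3 - <<'E'
from h import *
s,M=st()
i,P,c=pts("wrist"); cv2.imwrite("pics/w4.png",i[:,:,::-1])
# board + wall top edges in crate frame
Q=crate(P); m=(abs(P[...,2]-.1)<.006)
for y in (.09,.1,.11,.12):
    k=m&(abs(Q[...,1]-y)<.003); x=np.sort(Q[...,0][k])
    print(y,k.sum(),np.round(np.percentile(x,[1,50,99])*1000,1) if k.sum()>3 else "")
i2,P,c=pts("side"); cv2.imwrite("pics/s4.png",cv2.resize(i2[100:300,130:370,::-1],None,fx=3,fy=3))
E
```

```text
t 14.35 tcp [564.   64.6 241.8] crate [-0.4 52.3] yawx 96.9 yawy 6.9 tilt 0.0 F [ 0.2  1.2 -0.9] open 0.285 ff 34.6 q [-0.06  0.05  1.85 -0.    1.24 -0.18]
0.09 198 [ -9.4   6.9 199.1]
0.1 312 [  0.8  29.9 198.3]
0.11 376 [  0.8 169.7 198.4]
0.12 1010 [  1.8 101.8 197.9]
```

View pics/w4.png

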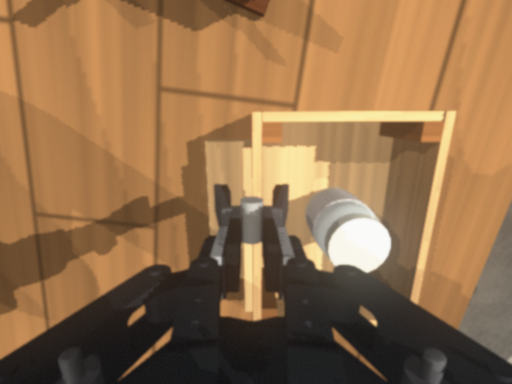

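The wrist picture shows the held clamp (barrel at (252,215)), with its jaws at (222,200) and (281,200) straddling the board and wall, cols 244–262. The jar is clear at (350,230). Lowering.

Request:
{"api": "step_arm", "payload": {
  "commands": [
    {"gripper": 1,"x": 2,"y": 1,"z": 20,"spin": 0},
    {"gripper": 1,"x": 0,"y": 0,"z": 20,"spin": 0},
    {"gripper": 1,"x": 0,"y": 0,"z": 15,"spin": 0},
    {"gripper": 1,"x": 0,"y": 0,"z": 12,"spin": 0},
    {"gripper": 1,"x": 0,"y": 0,"z": 10,"spin": 0},
    {"gripper": 1,"x": 0,"y": 0,"z": 8,"spin": 0},
    {"gripper": 1,"x": 0,"y": 0,"z": 5,"spin": 0},
    {"gripper": 1,"x": 0,"y": 0,"z": 0,"spin": 0},
    {"gripper": 1,"x": 0,"y": 0,"z": 0,"spin": 0},
    {"gripper": 1,"x": 0,"y": 0,"z": 0,"spin": 0}
  ]
}}

```text
time: 15.45
eef_pos: [0.5649, 0.0702, 0.1535]
tcp_rot: [0.662, 0.75, 0.001, 0.001]
contact_force: [-0.6, 0.2, 3.7]
opening: 0.285
finger_force: 35.3
```

```bash
python3 - <<'E'
from h import *
s,M=st()
i2,P,c=pts("side"); cv2.imwrite("pics/s5.png",cv2.resize(i2[120:270,150:350,::-1],None,fx=4,fy=4))
E
```

```text
t 15.45 tcp [564.9  70.2 153.5] crate [ 1.2 57.7] yawx 97.1 yawy 7.1 tilt 0.1 F [-0.6  0.2  3.7] open 0.285 ff 35.3 q [-0.05  0.15  1.92  0.    1.08 -0.18]
```

View pics/s5.png

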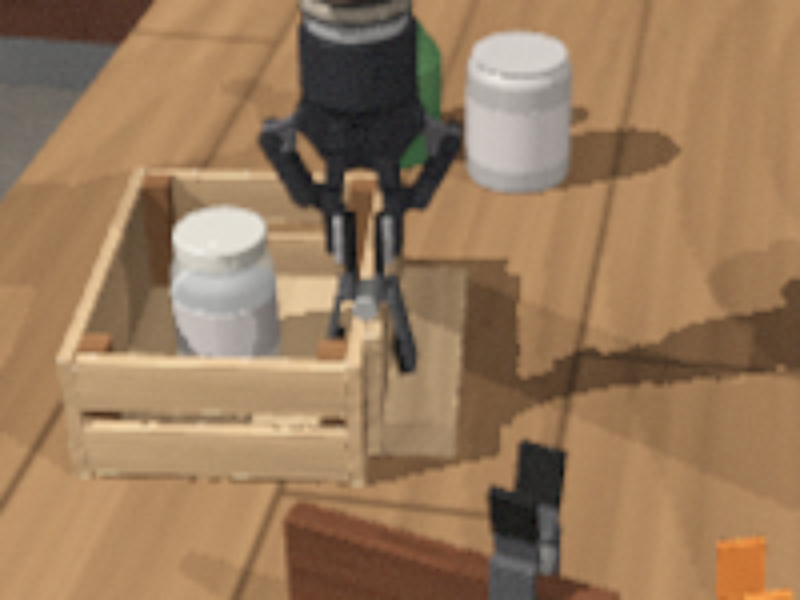

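The clamp straddles the board and wall at crop px (368,305), upright, with the barrel down on the edges (3.7 N). Releasing and moving straight up.

Request:
{"api": "step_arm", "payload": {
  "commands": [
    {"gripper": 0,"x": 0,"y": 0,"z": 0,"spin": 0},
    {"gripper": 0,"x": 0,"y": 0,"z": 0,"spin": 0},
    {"gripper": -1,"x": 0,"y": 0,"z": 0,"spin": 0},
    {"gripper": -1,"x": 0,"y": 0,"z": 0,"spin": 0},
    {"gripper": -1,"x": 0,"y": 0,"z": 0,"spin": 0},
    {"gripper": -1,"x": 0,"y": 0,"z": 0,"spin": 0},
    {"gripper": -1,"x": 0,"y": 0,"z": -20,"spin": 0},
    {"gripper": -1,"x": 0,"y": 0,"z": -40,"spin": 0},
    {"gripper": -1,"x": 0,"y": 0,"z": -45,"spin": 0},
    {"gripper": -1,"x": 0,"y": 0,"z": -30,"spin": 0}
  ]
}}

```text
time: 16.5
eef_pos: [0.5652, 0.0701, 0.2912]
tcp_rot: [0.662, 0.75, 0.001, 0.002]
contact_force: [0.9, -0.0, -0.2]
opening: 1.005
finger_force: 0.0
```

```bash
python3 clamps.py w6
```

```text
t 16.5 tcp [565.2  70.1 291.2] crate [ 1.4 57.5] yawx 97.1 yawy 7.1 tilt 0.3 F [ 0.9 -0.  -0.2] open 1.005 ff 0.0 q [-0.05  0.02  1.79 -0.    1.33 -0.18]
px [230. 188.] n 319 top rect [542.3  69.5] [ 6.  26.4] 6.2 ztop 0.1728
px [269. 188.] n 306 top rect [585.   74.6] [ 6.  26.6] 8.3 ztop 0.1727
```

Clamp 1 is seated: handle tops at z 0.173, centred on the joint at crate (0, 60 mm). Going for the second clamp.

Request:
{"api": "step_arm", "payload": {
  "commands": [
    {"gripper": -1,"x": 0,"y": 0,"z": 0,"spin": -8.5},
    {"gripper": -1,"x": 0,"y": 0,"z": 0,"spin": -8.5},
    {"gripper": -1,"x": 0,"y": 0,"z": 0,"spin": -8.5},
    {"gripper": -1,"x": 0,"y": 0,"z": 0,"spin": -8.5},
    {"gripper": -1,"x": 0,"y": 0,"z": 0,"spin": -8.5},
    {"gripper": -1,"x": 0,"y": 0,"z": 0,"spin": -8.5},
    {"gripper": -1,"x": 0,"y": 0,"z": 0,"spin": -8.5},
    {"gripper": -1,"x": 0,"y": 0,"z": 0,"spin": -8.5},
    {"gripper": -1,"x": 34,"y": 35,"z": 0,"spin": -0.8},
    {"gripper": -1,"x": 34,"y": 35,"z": 0,"spin": 0}
  ]
}}

```text
time: 17.55
eef_pos: [0.5158, 0.1549, 0.287]
tcp_rot: [0.124, 0.992, 0.0, -0.0]
contact_force: [0.4, 0.4, 0.2]
opening: 1.001
finger_force: 0.0
```

Request:
{"api": "step_arm", "payload": {
  "commands": [
    {"gripper": -1,"x": 34,"y": 35,"z": 0,"spin": 0},
    {"gripper": -1,"x": 33,"y": 35,"z": 0,"spin": 0},
    {"gripper": -1,"x": 33,"y": 34,"z": 0,"spin": 0},
    {"gripper": -1,"x": 33,"y": 34,"z": 0,"spin": 0},
    {"gripper": -1,"x": 0,"y": 0,"z": 0,"spin": 0},
    {"gripper": -1,"x": 0,"y": 0,"z": 0,"spin": 0},
    {"gripper": -1,"x": 0,"y": 0,"z": 0,"spin": 0},
    {"gripper": -1,"x": 0,"y": 0,"z": 0,"spin": 0},
    {"gripper": -1,"x": 0,"y": 0,"z": 0,"spin": 0},
    {"gripper": -1,"x": 0,"y": 0,"z": 0,"spin": 0}
  ]
}}

```text
time: 18.55
eef_pos: [0.4211, 0.3203, 0.2873]
tcp_rot: [0.123, 0.992, -0.0, 0.0]
contact_force: [0.3, -0.2, -0.5]
opening: 0.997
finger_force: 0.0
```

```bash
python3 clamps.py w7
```

```text
t 18.55 tcp [421.1 320.3 287.3] crate [-111.1  323.4] yawx 165.8 yawy 75.8 tilt 0.0 F [ 0.3 -0.2 -0.5] open 0.997 ff 0.0 q [ 0.46 -0.07  1.89 -0.    1.32 -0.87]
px [231. 190.] n 394 top rect [415.5 300.4] [ 6.8 26.4] 74.4 ztop 0.1774
px [271. 189.] n 384 top rect [425.8 342.3] [ 6.9 26.4] 74.4 ztop 0.1774
px [ 89. 359.] n 440 top rect [584.4  74.9] [ 8.  27.5] 8.4 ztop 0.172
```

Request:
{"api": "step_arm", "payload": {
  "commands": [
    {"gripper": -1,"x": 1,"y": 1,"z": 30,"spin": 0},
    {"gripper": -1,"x": 0,"y": 0,"z": 35,"spin": 0},
    {"gripper": -1,"x": 0,"y": 0,"z": 35,"spin": 0},
    {"gripper": -1,"x": 0,"y": 0,"z": 23,"spin": 0},
    {"gripper": -1,"x": 0,"y": 0,"z": 11,"spin": 0},
    {"gripper": -1,"x": 0,"y": 0,"z": 0,"spin": 0},
    {"gripper": 1,"x": 0,"y": 0,"z": 0,"spin": 0},
    {"gripper": 1,"x": 0,"y": 0,"z": 0,"spin": 0},
    {"gripper": 1,"x": 0,"y": 0,"z": 0,"spin": 0},
    {"gripper": 1,"x": 0,"y": 0,"z": 0,"spin": 0}
  ],
  "force": 35
}}

```text
time: 19.6
eef_pos: [0.4201, 0.3225, 0.1541]
tcp_rot: [0.122, 0.992, 0.0, 0.001]
contact_force: [0.7, -0.0, -1.7]
opening: 0.331
finger_force: 13.3
```

Request:
{"api": "step_arm", "payload": {
  "commands": [
    {"gripper": 1,"x": 0,"y": 0,"z": 0,"spin": 0},
    {"gripper": 1,"x": 0,"y": 0,"z": 0,"spin": 0},
    {"gripper": 1,"x": 0,"y": 0,"z": 0,"spin": 0},
    {"gripper": 1,"x": 0,"y": 0,"z": 0,"spin": 0},
    {"gripper": 1,"x": 0,"y": 0,"z": 0,"spin": 0},
    {"gripper": 1,"x": 0,"y": 0,"z": 0,"spin": 0},
    {"gripper": 1,"x": 0,"y": 0,"z": 0,"spin": 0},
    {"gripper": 1,"x": 0,"y": 0,"z": 0,"spin": 0},
    {"gripper": 1,"x": 0,"y": 0,"z": 0,"spin": 0},
    {"gripper": 1,"x": 0,"y": 0,"z": 0,"spin": 0}
  ]
}}

```text
time: 20.6
eef_pos: [0.42, 0.3224, 0.1537]
tcp_rot: [0.122, 0.992, 0.0, 0.0]
contact_force: [-1.3, 0.1, 5.2]
opening: 0.288
finger_force: 40.0
```

Request:
{"api": "step_arm", "payload": {
  "commands": [
    {"gripper": 1,"x": 0,"y": 0,"z": -10,"spin": 0},
    {"gripper": 1,"x": 0,"y": 0,"z": -20,"spin": 0},
    {"gripper": 1,"x": 0,"y": 0,"z": -40,"spin": 0},
    {"gripper": 1,"x": 0,"y": 0,"z": -40,"spin": 0},
    {"gripper": 1,"x": 0,"y": 0,"z": -40,"spin": 0},
    {"gripper": 1,"x": 0,"y": 0,"z": 0,"spin": 8},
    {"gripper": 1,"x": 0,"y": 0,"z": 0,"spin": 8},
    {"gripper": 1,"x": 0,"y": 0,"z": 0,"spin": 8},
    {"gripper": 1,"x": 0,"y": 0,"z": 0,"spin": 8},
    {"gripper": 1,"x": 0,"y": 0,"z": 0,"spin": 8}
  ]
}}

```text
time: 21.6
eef_pos: [0.4193, 0.3219, 0.3024]
tcp_rot: [0.457, 0.889, -0.001, -0.0]
contact_force: [0.4, -0.6, -1.1]
opening: 0.283
finger_force: 39.2
```

Request:
{"api": "step_arm", "payload": {
  "commands": [
    {"gripper": 1,"x": 0,"y": 0,"z": 0,"spin": 8},
    {"gripper": 1,"x": 0,"y": 0,"z": 0,"spin": 8},
    {"gripper": 1,"x": 0,"y": 0,"z": 0,"spin": 8},
    {"gripper": 1,"x": 0,"y": 0,"z": 0,"spin": 5},
    {"gripper": 1,"x": -43.5,"y": 12.5,"z": 0,"spin": 0},
    {"gripper": 1,"x": -43.5,"y": 12.5,"z": 0,"spin": 0},
    {"gripper": 1,"x": -43.5,"y": 12.5,"z": 0,"spin": 0},
    {"gripper": 1,"x": -43.5,"y": 12.5,"z": 0,"spin": 0},
    {"gripper": 1,"x": -43.5,"y": 12.5,"z": 0,"spin": 0},
    {"gripper": 1,"x": -43.5,"y": 12.5,"z": 0,"spin": 0}
  ]
}}

```text
time: 22.6
eef_pos: [0.5257, 0.0704, 0.3026]
tcp_rot: [0.663, 0.749, -0.0, -0.0]
contact_force: [0.9, -0.1, -1.5]
opening: 0.284
finger_force: 39.2
```

Request:
{"api": "step_arm", "payload": {
  "commands": [
    {"gripper": 1,"x": -43.5,"y": 12.5,"z": 0,"spin": 0},
    {"gripper": 1,"x": -43,"y": 12.5,"z": 0,"spin": 0},
    {"gripper": 1,"x": -43,"y": 12.5,"z": 0,"spin": 0},
    {"gripper": 1,"x": 0,"y": 0,"z": 0,"spin": 0},
    {"gripper": 1,"x": 0,"y": 0,"z": 20,"spin": 0},
    {"gripper": 1,"x": 0,"y": 0,"z": 20,"spin": 0},
    {"gripper": 1,"x": 0,"y": 0,"z": 20,"spin": 0},
    {"gripper": 1,"x": 0,"y": 0,"z": 0,"spin": 0},
    {"gripper": 1,"x": 0,"y": 0,"z": 0,"spin": 0},
    {"gripper": 1,"x": 0,"y": 0,"z": 0,"spin": 0}
  ]
}}

```text
time: 23.6
eef_pos: [0.5791, -0.0516, 0.2448]
tcp_rot: [0.663, 0.749, 0.0, 0.001]
contact_force: [0.0, -0.5, -0.8]
opening: 0.286
finger_force: 39.2
```

```bash
python3 - <<'E'
from h import *
s,M=st()
i,P,c=pts("wrist"); cv2.imwrite("pics/w8.png",i[:,:,::-1])
E
```

```text
t 23.6 tcp [579.1 -51.6 244.8] crate [  0.4 -65. ] yawx 97.0 yawy 7.0 tilt 0.1 F [ 0.  -0.5 -0.8] open 0.286 ff 39.2 q [-0.26  0.08  1.81  0.    1.24 -0.38]
```

View pics/w8.png

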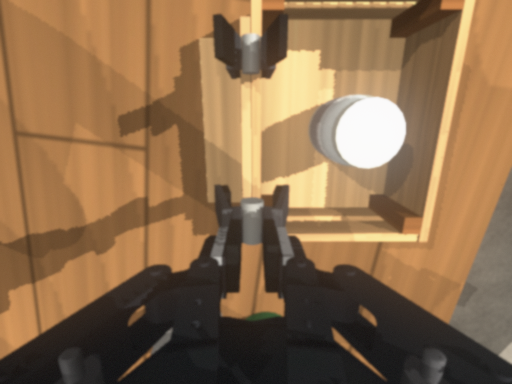

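The held clamp (barrel (252,215)) lines up with the joint at cols 241–262, and clamp 1 is seated at (250,55). Checking the board's end before lowering.

```bash
python3 - <<'E'
from h import *
i,P,c=pts("wrist");Q=crate(P);z=P[...,2]
m=(abs(z-.03)<.006)&(Q[...,0]<-.02)&(Q[...,0]>-.065); print("batten y",np.percentile(Q[...,1][m],[1,99])*1000)
m=(abs(z-.1)<.005)&(abs(Q[...,0]+.005)<.003); print("board top y",np.percentile(Q[...,1][m],[1,99])*1000)
for y in (-.03,0,.03):
    k=(abs(z-.1)<.006)&(abs(Q[...,1]-y)<.003)&(abs(Q[...,0])<.03); print(y,np.percentile(Q[...,0][k],[1,99])*1000)
E
```

```text
batten y [-100.57454275   90.158115  ]
board top y [-75.44794794  92.4792195 ]
-0.03 [-9.36517852  9.24436591]
0 [-9.00272174 10.05943746]
0.03 [-9.65931505  9.772942  ]
```

Request:
{"api": "step_arm", "payload": {
  "commands": [
    {"gripper": 1,"x": 0,"y": 0,"z": 20,"spin": 0},
    {"gripper": 1,"x": 0,"y": 0,"z": 0,"spin": 0},
    {"gripper": 1,"x": 0,"y": 0,"z": 0,"spin": 0},
    {"gripper": 1,"x": 0,"y": 0,"z": 0,"spin": 0},
    {"gripper": 1,"x": 0,"y": 0,"z": 0,"spin": 0},
    {"gripper": 1,"x": 0,"y": 0,"z": 0,"spin": 0},
    {"gripper": 1,"x": 0,"y": 0,"z": 0,"spin": 0},
    {"gripper": 1,"x": 0,"y": 0,"z": 0,"spin": 0},
    {"gripper": 1,"x": 0,"y": 0,"z": 0,"spin": 0},
    {"gripper": 1,"x": 0,"y": 0,"z": 0,"spin": 0}
  ]
}}

```text
time: 24.7
eef_pos: [0.5785, -0.0518, 0.2233]
tcp_rot: [0.663, 0.749, -0.0, -0.0]
contact_force: [-0.0, 0.0, -1.9]
opening: 0.287
finger_force: 39.2
```

Request:
{"api": "step_arm", "payload": {
  "commands": [
    {"gripper": 1,"x": 0,"y": 0,"z": 20,"spin": 0},
    {"gripper": 1,"x": 0,"y": 0,"z": 15,"spin": 0},
    {"gripper": 1,"x": 0,"y": 0,"z": 12,"spin": 0},
    {"gripper": 1,"x": 0,"y": 0,"z": 10,"spin": 0},
    {"gripper": 1,"x": 0,"y": 0,"z": 8,"spin": 0},
    {"gripper": 1,"x": 0,"y": 0,"z": 5,"spin": 0},
    {"gripper": 1,"x": 0,"y": 0,"z": 0,"spin": 0},
    {"gripper": 1,"x": 0,"y": 0,"z": 0,"spin": 0},
    {"gripper": 1,"x": 0,"y": 0,"z": 0,"spin": 0},
    {"gripper": 1,"x": 0,"y": 0,"z": 0,"spin": 0}
  ]
}}

```text
time: 25.7
eef_pos: [0.579, -0.0519, 0.1538]
tcp_rot: [0.663, 0.749, 0.0, 0.001]
contact_force: [0.5, -0.6, 0.9]
opening: 0.281
finger_force: 39.4
```

Request:
{"api": "step_arm", "payload": {
  "commands": [
    {"gripper": 0,"x": 0,"y": 0,"z": 0,"spin": 0},
    {"gripper": 0,"x": 0,"y": 0,"z": 0,"spin": 0},
    {"gripper": -1,"x": 0,"y": 0,"z": 0,"spin": 0},
    {"gripper": -1,"x": 0,"y": 0,"z": 0,"spin": 0},
    {"gripper": -1,"x": 0,"y": 0,"z": 0,"spin": 0},
    {"gripper": -1,"x": 0,"y": 0,"z": 0,"spin": 0},
    {"gripper": -1,"x": 0,"y": 0,"z": -20,"spin": 0},
    {"gripper": -1,"x": 0,"y": 0,"z": -40,"spin": 0},
    {"gripper": -1,"x": 0,"y": 0,"z": -45,"spin": 0},
    {"gripper": -1,"x": 0,"y": 0,"z": -45,"spin": 0}
  ]
}}

```text
time: 26.7
eef_pos: [0.5782, -0.0517, 0.3047]
tcp_rot: [0.663, 0.749, -0.0, -0.0]
contact_force: [0.6, -0.1, -0.2]
opening: 1.002
finger_force: 0.0
```

```bash
python3 clamps.py w9; python3 - <<'E'
from h import *
i,P,c=pts("wrist");Q=crate(P);z=P[...,2]
for y in (-.03,0,.03):
    k=(abs(z-.1)<.006)&(abs(Q[...,1]-y)<.003)&(abs(Q[...,0])<.03); print(y,np.percentile(Q[...,0][k],[1,99])*1000)
i,P,c=pts("side"); a=cv2.resize(i[120:270,150:350,::-1],(400,300)); i,P,c=pts("scene"); cv2.imwrite("pics/fin.png",np.hstack([a,cv2.resize(i[80:305,60:360,::-1],(400,300))]))
E
```

```text
t 26.7 tcp [578.2 -51.7 304.7] crate [ -0.5 -64.9] yawx 96.9 yawy 6.9 tilt 0.0 F [ 0.6 -0.1 -0.2] open 1.002 ff 0.0 q [-0.26  0.04  1.75  0.    1.36 -0.38]
px [230.  57.] n 415 top rect [542.   68.9] [ 7.  25.9] 6.5 ztop 0.173
px [273.  56.] n 418 top rect [585.1  74.3] [ 6.3 26.1] 7.9 ztop 0.1731
px [233. 185.] n 313 top rect [557.5 -52.7] [ 7.  26.1] 8.8 ztop 0.1742
px [270. 186.] n 293 top rect [600.  -47.5] [ 6.3 26.7] 9.9 ztop 0.1743
-0.03 [-9.73837108  9.59246   ]
0 [-9.28281509  9.49663315]
0.03 [-8.86429846  9.46260437]
```

View pics/fin.png

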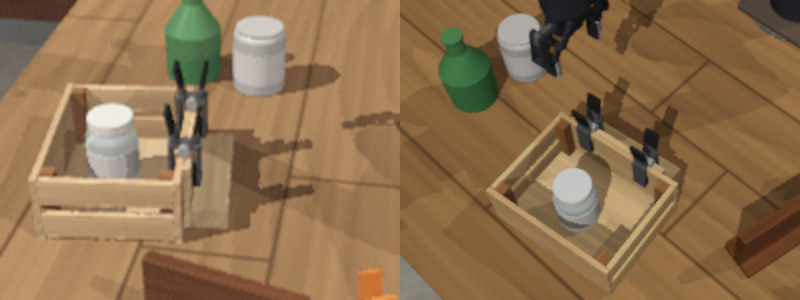

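Both clamps sit astride the board and wall, at (185,145)/(190,100) in the left view and (588,125)/(645,160) in the right. The board is tight against the crate, the bystanders are in place and the gripper is clear. Handing in.

```bash
python3 -c "
from plant import *
print(sign_off())"
```

```text
the job is handed in; nothing more can be done
None
```

The board is tight and upright against the crate end, with one clamp about 65 mm left and the other about 60 mm right of its middle. The can, jug and jar look undisturbed, and the job was handed in at about 27 s of the 64 s; no verdict was shown.

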